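# Set the casting rings over the sprued wax patterns

### The arm

A 6-joint arm with a two-finger parallel gripper is mounted at the origin on a cart in front of the work surface, level with it; the furniture and walls round the work are solid. World frame = base frame: x ahead of the robot, y to its left, z up, the work surface at z = 0. Lengths are in m, angles in rad, forces in N, time in s.
With the tool pointing down it reaches from about 0.325 to 0.9 m from the base axis. Payload 3.5 kg.
Tool frame: the origin (TCP) lies on the centre line of the jaws, within the pads' length; the fingertips stand 11 mm ahead of it and the grasp point (between the pads) lies 8 mm behind it; z points along the fingers, y is the direction in which the jaws open and shut (so a half turn about z gives the same grasp; the last joint's range is limited). The gripper opens to 85 mm and grips with 20 to 120 N. Pads are 22 mm wide; open, the fingers measure 114 mm over their backs; the gripper's body (76 mm by 85 mm) begins 54 mm behind the grasp point. The pads swing forward as they close: fully open they stand 13 mm farther back than shut.
Start: joints at [1.065, 0.276, -0.026, 1.268, 0, 1.467], TCP at [0.245, 0.575, 0.242] pointing down, gripper open.
Joint ranges: [-3.12, 3.12], [-0.85, 1.88], [-1.08, 1.24], [-1.95, 2.15], [-1.57, 1.53], [-3.14, 3.14]. Speed limits (rad/s): [2.57, 2.57, 3.14, 3.14, 3.14, 3.14].

### API

Orientations are given as [roll, pitch, yaw] about the fixed x, y, z axes, in that order (R = Rz(yaw) Ry(pitch) Rx(roll)).
In Python, from rig import robot gives the robot as it stands.
- The arm moves only by the tool send_rows, never from a script. Its argument "targets" is a list of rows, each a list of 3 entries, a list of its own where there are three numbers: the turn, a rotation vector about the tool's x, y, z in units of 5 degrees (1.0 is 5 degrees), then the shift along the tool's x, y, z in m, then the gripper command: -1 is fully open, 1 is shut, values between are in proportion. In form: [[[rx, ry, rz], [x, y, z], grip], ...]. A call has 1 to 8 rows; each row shifts and turns the commanded pose from where the row before left it, along the tool's axes as they then stand; what a row does not reach is not made up. A row lasts 1/8 s, in which the tool goes at most 62.5 mm and 10.7 degrees, less where a joint would pass 70% of its speed; a pose out of reach is approached as far as the arm can. A call is refused whole if a number of a shift passes 0.0625 or a number of a turn 1, either way. A call with a gripper value outside its range is refused whole. The fingers move at their own pace and stop on an object; "newtons" is the grip in N (left out, the last holds). Time passes only in rows, so rows that do not move let the fingers close. It gives the time, the measured TCP pose, the force and the opening at its end, in the units of the state.
- robot.observe(): the state, without advancing time (a new reading comes with each control period).
- robot.capture(name): name is "side" or "top" or "wrist"; returns (picture, depth): 384x512x3 uint8, red, green, blue; 384x512 float32, m along the optical axis (not along the pixel's ray), 0 where there is no reading.
- robot.calibration(name): a dict with "fx", "fy", "cx", "cy" (pixels), "camera_from_world" (4x4, takes a point from world to camera coordinates). Camera axes: x right, y up, looking along -z (the intrinsics and any distortion apply to the point x, -y, -z); pixel columns grow to the right and rows downward; lengths in m; the calibration is good to about 2 mm. A picture is of the moment at which its call begins: read the wrist's pose just before it. calibration takes no time and is no camera call; for the wrist camera it gives the pose at the moment of the call.
- robot.close_job(): hands the job in, once; it reports no verdict.
Trained networks look in the newest picture that a camera, given by its name, has taken for a name from the list of things; names that differ only in an ending like _2 or _b are one class to them, and where a whole thing is asked for, a point or a joint stands for the part that bears it (a point fixed in the world has none). Each returns a list of dicts, best first, with "score" (0 to 1); they miss things now and then, are a little off and sometimes report something else, mostly with a low value. They report only what shows in the picture. A call takes as long as a camera call. They do not tell look-alikes from the thing itself.
- robot.look_for(camera, thing): "centre" ([x, y, z] in m, in the coordinates of the camera as it stood for that picture, good to about 4 mm: the middle of the surface that is visible of it).
- robot.trace(camera, thing): "region" (384x512 bool, what is visible of it).
The state is a dict: "clock": time; "qpos": joint angles; "dq": joint speeds; "joint_efforts": joint torques, N m; "tcp_pos": TCP position; "tcp_rot": TCP orientation; "ft_force": force on the tool from outside, world axes, zero at the start; "torque": the same for the moment, N m; "opening": finger opening in m.
Only numpy, scipy, OpenCV 4.12 (cv2) and the standard library are available. Lean on these libraries where they do the work, as an engineer would, in place of code of your own. Each camera call takes 0.05 s, during which the arm holds its last target.

### The job

The wax patterns are sprued on their rubber crucible formers and are ready for investing: put each of the four steel casting rings on the former that it fits, lowering it (not dropping it) over the wax pattern until it sits level and fully home on the former's flat seat, round its plug. Leave the formers standing where they are, and do not knock the articulator or the spirit lamp.

Things in the scene. Friction and masses are not known exactly. Their poses are not given: they have to be found in the camera images.
- ring_small: casting ring, smallest of four: plain upright steel tube open at both ends, outer diameter 34 mm, inner diameter 29 mm, 42 mm tall, up to 78 g; stands on the bench at the start. Origin: centre of its lower end; z is its axis, up
- former_small: former for the 34 mm ring: loose dark rubber base, 52 mm wide at the foot. Its flat top, 46 mm wide at z = 8 mm, is the seat; from it rises a 25 mm plug (ring play 2 mm a side), upright to z = 10, then a guiding cone to z = 21. On a sprue on it, a blue wax pattern: a single small crown, 10 mm across, top at z = 40. Seated ring: z = 8 to 50. 140 g. Origin: centre of underside, z up
- ring_medium: casting ring, second smallest of four: plain upright steel tube open at both ends, outer diameter 44 mm, inner diameter 39 mm, 47 mm tall, up to 104 g; stands on the bench at the start. Origin: centre of its lower end; z is its axis, up
- former_medium: former for the 44 mm ring: loose dark rubber base, 62 mm wide at the foot. Its flat top, 56 mm wide at z = 8 mm, is the seat; from it rises a 35 mm plug (ring play 2 mm a side), upright to z = 10, then a guiding cone to z = 26. On a sprue on it, a blue wax pattern: a single molar crown, 12.5 mm across, top at z = 44. Seated ring: z = 8 to 55. 180 g. Origin: centre of underside, z up
- ring_large: casting ring, second largest of four: plain upright steel tube open at both ends, outer diameter 54 mm, inner diameter 49 mm, 52 mm tall, up to 130 g; stands on the bench at the start. Origin: centre of its lower end; z is its axis, up
- former_large: former for the 54 mm ring: loose dark rubber base, 72 mm wide at the foot. Its flat top, 66 mm wide at z = 8 mm, is the seat; from it rises a 45 mm plug (ring play 2 mm a side), upright to z = 10, then a guiding cone to z = 30. On a sprue on it, a blue wax pattern: a two-unit bridge, 22 mm long and 11 mm wide, top at z = 48. Seated ring: z = 8 to 60. 220 g. Origin: centre of underside, z up
- ring_extra: casting ring, largest of four: plain upright steel tube open at both ends, outer diameter 64 mm, inner diameter 59 mm, 57 mm tall, up to 156 g; stands on the bench at the start. Origin: centre of its lower end; z is its axis, up
- former_extra: former for the 64 mm ring: loose dark rubber base, 82 mm wide at the foot. Its flat top, 76 mm wide at z = 8 mm, is the seat; from it rises a 55 mm plug (ring play 2 mm a side), upright to z = 10, then a guiding cone to z = 35. On a sprue on it, a blue wax pattern: a three-unit bridge, 31 mm long and 11 mm wide, top at z = 52. Seated ring: z = 8 to 65. 260 g. Origin: centre of underside, z up
- articulator: bystander: dental articulator with casts, 116 x 112 mm, 120 mm tall, loose, at the left of the work. Origin: centre of its underside. (Behind the work stands a fixed monitor, its face at x = 0.72, y = -0.06 to -0.48, up to z = 0.34)
- spirit_lamp: bystander: glass spirit lamp with a brass cap, 72 mm across, 79 mm tall, loose, at the right of the work. Origin: centre of its underside
There are look-alikes about, which are no part of the job. What is shaped like the ring_medium but orange is not meant.

How it is judged:
At the end, for the whole second after the job is handed in: Each ring sits on the former of its own size: within 6 mm of the former's axis, its lower end 5 to 10.5 mm above the former's underside (seat at 8 mm), ring and former upright within 0.08 rad, each former within 40 mm of where it stood, all rings released and at rest (horizontal distance between ring_small and former_small below 0.006 m and z of ring_small in the frame of former_small between 0.005 and 0.0105 m and angle between each of ring_small, former_small, ring_medium, former_medium, ring_large, former_large, ring_extra, former_extra's own z axis and vertical below 0.08 rad and distance of each of former_small, former_medium, former_large, former_extra from where it was at the start of the episode below 0.04 m and linear speed of each of ring_small, ring_medium, ring_large, ring_extra below 0.02 m/s and contact force between the fingers and ring_small below 0.05 N and horizontal distance between ring_medium and former_medium below 0.006 m and z of ring_medium in the frame of former_medium between 0.005 and 0.0105 m and contact force between the fingers and ring_medium below 0.05 N and horizontal distance between ring_large and former_large below 0.006 m and z of ring_large in the frame of former_large between 0.005 and 0.0105 m and contact force between the fingers and ring_large below 0.05 N and horizontal distance between ring_extra and former_extra below 0.006 m and z of ring_extra in the frame of former_extra between 0.005 and 0.0105 m and contact force between the fingers and ring_extra below 0.05 N); the robot touches nothing.
It fails at once if a ring was let fall (more than about 18 mm free fall) ((linear speed of ring_small above 0.6 m/s and contact force between the fingers and ring_small below 0.01 N) or (linear speed of ring_medium above 0.6 m/s and contact force between the fingers and ring_medium below 0.01 N) or (linear speed of ring_large above 0.6 m/s and contact force between the fingers and ring_large below 0.01 N) or (linear speed of ring_extra above 0.6 m/s and contact force between the fingers and ring_extra below 0.01 N)).
It fails at once if the articulator was shoved more than 25 mm (distance of articulator from where it was at the start of the episode above 0.025 m).
It fails at once if the spirit lamp was shoved more than 25 mm (distance of spirit_lamp from where it was at the start of the episode above 0.025 m).
It also fails if it takes over 112 s, if anything falls off the work surface, if the arm or the gripper's body presses on something with over 40 N, if the wrist force passes 120 N, or if a joint passes its speed limit or range.

## Working session

There is one attempt and no reset: what is moved stays moved. The work goes in short steps, Python scripts to look and compute and a tool call to move; the robot and the scene stay as the last step left them, time stands still between calls to the robot, and variables do not carry over. Pictures are saved under pics/ and viewed, and the job is handed in when it is done.

Besides the shell and the picture viewer there is one more tool, called after "Emit:" as a command line: name --argument value ..., lists and objects as JSON in quotes. send_rows: Moves the arm, as the interface text tells. Its arguments: {"type":"object","properties":{"targets":{"type":"array","items":{"type":"array"}},"newtons":{"type":"number"}},"required":["targets"]}

```bash
ls; mkdir -p pics
python3 - <<'E'
from rig import robot
import cv2,numpy as np
s=robot.observe()
for k,v in s.items(): print(k,np.round(v,4))
for n in ("top","side","wrist"):
    p,d=robot.capture(n); cv2.imwrite(f"pics/{n}0.png",p[:,:,::-1]); np.save(f"pics/{n}0.npy",d)
    c=robot.calibration(n); print(n,{k:np.round(v,4).tolist() for k,v in c.items()})
E
```

```text
pics
clock 0.0
qpos [ 1.0646  0.2771 -0.0279  1.268   0.      1.4674]
dq [ 0.0006  0.      0.0007 -0.0016 -0.0005  0.0001]
joint_efforts [ 7.00000e-04 -4.45509e+01  2.95202e+01  1.63000e-02  0.00000e+00
 -0.00000e+00]
tcp_pos [0.2446 0.5743 0.2411]
tcp_rot [-3.1393e+00 -3.0000e-04  2.7388e+00]
ft_force [-0.1792  0.0739  0.5453]
torque [-0.0139 -0.0131  0.0454]
opening 0.0854
top {'fx': 466.3104, 'fy': 466.3104, 'cx': 251.5077, 'cy': 188.2904, 'camera_from_world': [[-0.0099, -1.0, 0.0011, -0.056], [0.9981, -0.0098, 0.0607, -0.5242], [-0.0607, 0.0017, 0.9982, -1.2676], [0.0, 0.0, 0.0, 1.0]]}
side {'fx': 384.1537, 'fy': 384.1537, 'cx': 250.3923, 'cy': 188.7938, 'camera_from_world': [[0.8221, -0.5693, 0.0102, -0.4452], [0.2997, 0.4479, 0.8423, -0.1827], [-0.4841, -0.6894, 0.5389, -0.9111], [0.0, 0.0, 0.0, 1.0]]}
wrist {'fx': 283.0453, 'fy': 283.0453, 'cx': 255.8334, 'cy': 189.7921, 'camera_from_world': [[0.393, 0.9195, -0.0016, -0.6262], [-0.8784, 0.3748, -0.2966, 0.0372], [-0.2721, 0.118, 0.955, -0.38], [0.0, 0.0, 0.0, 1.0]]}
```

View pics/top0.png

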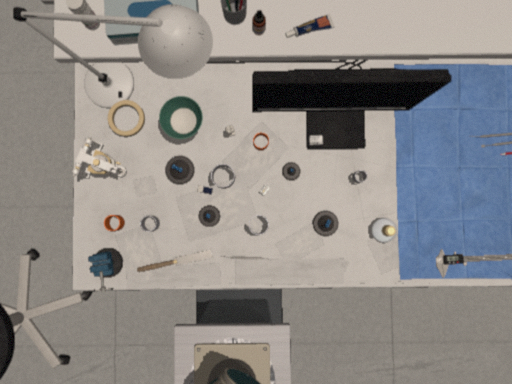

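View pics/side0.png

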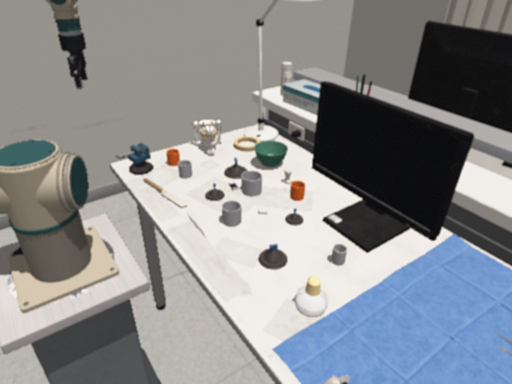

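View pics/wrist0.png

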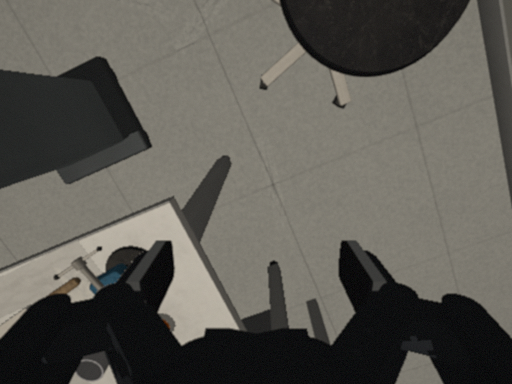

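```bash
cat > h.py <<'E'
import numpy as np,cv2
from rig import robot
def unproj(cal,u,v,d):
    x=(u-cal['cx'])/cal['fx']*d; y=(v-cal['cy'])/cal['fy']*d
    pc=np.stack([x,-y,-d,np.ones_like(d)],-1)
    return (pc@np.linalg.inv(cal['camera_from_world']).T)[...,:3]
def cloud(cal,d):
    v,u=np.mgrid[0:384,0:512].astype(float)
    return unproj(cal,u,v,d.astype(float))
def proj(cal,p):
    q=cal['camera_from_world']@np.append(p,1)
    return cal['cx']+cal['fx']*q[0]/-q[2], cal['cy']-cal['fy']*q[1]/-q[2]
E
python3 - <<'E'
from h import *
p=cv2.imread('pics/top0.png')
c=p[120:250,80:410]; cv2.imwrite('pics/top0crop.png',cv2.resize(c,None,fx=2.4,fy=2.4,interpolation=cv2.INTER_CUBIC))
cal=robot.calibration('top'); d=np.load('pics/top0.npy')
W=cloud(cal,d)
robot.capture('top')
for t in ['ring_small','ring_medium','ring_large','ring_extra','former_small','former_medium','former_large','former_extra','articulator','spirit_lamp']:
    for r in robot.trace('top',t)[:3]:
        m=r['region']&(d>0); P=W[m]; 
        if not m.any(): continue
        v,u=np.where(m); zt=P[:,2].max()
        print(t,round(r['score'],2),'px',u.min(),u.max(),v.min(),v.max(),'n',m.sum(),'ctr',np.round([(P[:,0].min()+P[:,0].max())/2,(P[:,1].min()+P[:,1].max())/2],3),'ext',np.round(np.ptp(P,0),3),'ztop',np.round(np.percentile(P[:,2],[5,50,95]),3))
print(robot.observe()['clock'])
E
```

```text
ring_medium 0.69 px 253 268 132 150 n 133 ctr [ 0.657 -0.087] ext [0.053 0.041 0.056] ztop [-0.002  0.027  0.048]
ring_medium 0.66 px 141 159 217 230 n 95 ctr [0.43  0.216] ext [0.035 0.043 0.053] ztop [0.003 0.029 0.046]
ring_medium 0.64 px 104 123 215 229 n 154 ctr [0.435 0.315] ext [0.039 0.048 0.053] ztop [0.004 0.029 0.047]
ring_large 0.44 px 255 268 223 234 n 21 ctr [ 0.414 -0.087] ext [0.029 0.035 0.051] ztop [0.008 0.047 0.052]
ring_extra 0.5 px 211 234 164 188 n 144 ctr [0.559 0.019] ext [0.068 0.066 0.066] ztop [-0.002  0.035  0.059]
ring_extra 0.41 px 313 337 211 235 n 505 ctr [ 0.426 -0.264] ext [0.066 0.068 0.055] ztop [0.002 0.009 0.041]
former_small 0.68 px 282 300 162 180 n 271 ctr [ 0.572 -0.172] ext [0.051 0.051 0.049] ztop [0.    0.007 0.02 ]
former_medium 0.68 px 197 220 204 227 n 420 ctr [0.45  0.059] ext [0.064 0.065 0.054] ztop [-0.001  0.007  0.024]
former_large 0.91 px 312 338 211 236 n 540 ctr [ 0.425 -0.264] ext [0.069 0.073 0.058] ztop [0.001 0.009 0.038]
former_extra 0.72 px 166 196 156 184 n 679 ctr [0.578 0.135] ext [0.079 0.084 0.06 ] ztop [0.001 0.009 0.033]
articulator 0.63 px 73 126 138 177 n 1099 ctr [0.615 0.352] ext [0.111 0.143 0.126] ztop [0.009 0.084 0.1  ]
spirit_lamp 0.75 px 372 397 218 243 n 528 ctr [ 0.404 -0.425] ext [0.068 0.075 0.079] ztop [0.024 0.039 0.078]
0.7
```

View pics/top0crop.png

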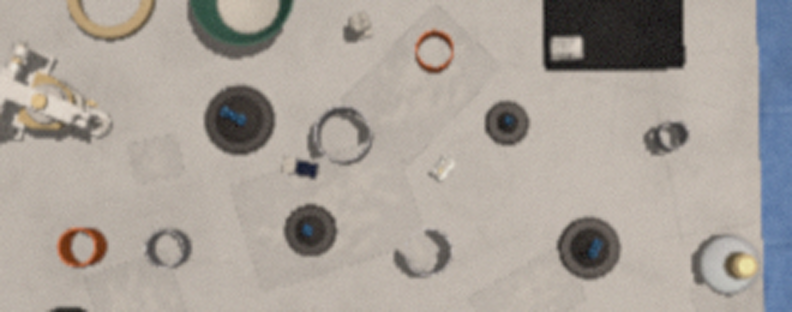

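```bash
cat >> h.py <<'E'
from scipy.optimize import least_squares
def circ(P,r):
    f=lambda q: np.hypot(P[:,0]-q[0],P[:,1]-q[1])-r
    s=least_squares(f,P[:,:2].mean(0),loss='soft_l1',f_scale=0.002); return s.x,np.median(np.abs(s.fun))
RINGS=dict(small=(.034,.029,.042),medium=(.044,.039,.047),large=(.054,.049,.052),extra=(.064,.059,.057))
FORM=dict(small=(.052,.046),medium=(.062,.056),large=(.072,.066),extra=(.082,.076))
def near(W,c,r): return W[(np.hypot(W[...,0]-c[0],W[...,1]-c[1])<r)]
E
python3 - <<'E'
from h import *
cal=robot.calibration('top'); W=cloud(cal,np.load('pics/top0.npy'))
R0=dict(small=(.55,-.36),medium=(.43,.216),large=(.43,-.075),extra=(.56,.02))
F0=dict(small=(0.572,-0.172),medium=(.45,.059),large=(.425,-.264),extra=(.578,.135))
for k,(od,idd,h) in RINGS.items():
    P=near(W,R0[k],.05); Q=P[(P[:,2]>h-.006)&(P[:,2]<h+.008)]
    c,e=circ(Q,(od+idd)/4); print(k,'ring',len(Q),np.round(c,4),round(e,4),'zmax',np.round(np.percentile(P[:,2],98),3),'ext',np.round(np.ptp(Q,0),3))
    P=near(W,F0[k],.06); Q=P[(P[:,2]>.005)&(P[:,2]<.0115)]
    c=F0[k]
    b=[(Q[:,i].min()+Q[:,i].max())/2 for i in (0,1)]
    top=P[P[:,2]>.032]
    print('   former',len(Q),np.round(b,4),'mean',np.round(Q.mean(0),4),'ext',np.round(np.ptp(Q,0),3),'wax',np.round(top.mean(0),3))
for n,c in dict(box=(.525,.06),white=(.52,-.10)).items(): print(n,np.round(np.percentile(near(W,c,.02)[:,2],[50,90,100]),3))
print('bench',np.median(W[200:260,240:300,2]))
c=robot.calibration('top')
for n,p in dict(box=(.525,.06,0.01)).items(): print(proj(c,p))
E
```

```text
small ring 45 [ 0.5531 -0.3563] 0.0008 zmax 0.042 ext [0.033 0.035 0.011]
   former 155 [ 0.5756 -0.1757] mean [ 0.5716 -0.1714  0.0076] ext [0.103 0.103 0.006] wax [ 0.57  -0.17   0.039]
medium ring 58 [0.4304 0.217 ] 0.0007 zmax 0.046 ext [0.04  0.044 0.01 ]
   former 177 [0.4542 0.0637] mean [0.4515 0.0576 0.0078] ext [0.11  0.08  0.006] wax [0.45  0.058 0.042]
large ring 50 [ 0.4247 -0.078 ] 0.0005 zmax 1.297 ext [0.051 0.051 0.009]
   former 238 [ 0.421  -0.2648] mean [ 0.4257 -0.2638  0.008 ] ext [0.077 0.107 0.006] wax [ 0.426 -0.263  0.046]
extra ring 71 [0.5565 0.0165] 0.0006 zmax 0.058 ext [0.062 0.062 0.011]
   former 257 [0.5705 0.1371] mean [0.5774 0.1381 0.0076] ext [0.092 0.089 0.006] wax [0.577 0.137 0.046]
box [0.004 0.013 0.017]
white [0.001 0.012 0.02 ]
bench -0.0005740757805858809
(np.float64(207.66883680461035), np.float64(188.3614953927791))
```

Emit:
send_rows --targets '[[[0,0,0],[-0.039,-0.032,0.0],-1],[[0,0,0],[-0.039,-0.032,0.0],-1],[[0,0,0],[-0.039,-0.032,0.0],-1],[[0,0,0],[-0.039,-0.032,0.0],-1],[[0,0,0],[-0.039,-0.032,0.01],-1],[[0,0,0],[-0.039,-0.032,0.01],-1],[[0,0,0],[-0.039,-0.032,0.01],-1],[[0,0,0],[-0.039,-0.032,0.01],-1]]' --newtons 40

```text
clock: 1.7
tcp_pos: [0.4324, 0.2157, 0.2024]
tcp_rot: [3.141, 0.001, 2.739]
ft_force: [0.7, 0.6, 0.1]
opening: 0.0853
```

Emit:
send_rows --targets '[[[0,0,-0.92],[0,0,0],-1],[[0,0,-0.92],[0,0,0],-1],[[0,0,-0.92],[0,0,0],-1],[[0,0,-0.92],[0,0,0],-1],[[0,0,-0.92],[0,0,0],-1],[[0,0,0],[0,0,0],-1],[[0,0,0],[0,0,0],-1]]'

```text
clock: 2.58
tcp_pos: [0.4317, 0.2172, 0.2024]
tcp_rot: [3.142, 0.0, 3.139]
ft_force: [-1.1, -0.1, -0.4]
opening: 0.0856
```

```bash
cat >> h.py <<'E'
from scipy.spatial.transform import Rotation as Ro
def st():
    s=robot.observe(); print('t',round(s['clock'],2),'tcp',np.round(s['tcp_pos'],4),'rot',np.round(s['tcp_rot'],4),'F',np.round(s['ft_force'],1),'op',round(s['opening'],4)); return s
def go(target,yaw=None):
    s=robot.observe(); R=Ro.from_euler('xyz',s['tcp_rot']).as_matrix()
    print('tool shift',np.round(R.T@(np.array(target)-s['tcp_pos']),4),'yawerr units->rz',round(np.degrees(((s['tcp_rot'][2]-np.pi+np.pi)%(2*np.pi)-np.pi))/5,3), 'rx,ry tilt',np.round(s['tcp_rot'][:2],4))
def snap(cam,name):
    cal=robot.calibration(cam); p,d=robot.capture(cam); cv2.imwrite(f'pics/{name}.png',p[:,:,::-1]); np.save(f'pics/{name}.npy',d); return cal,p,cloud(cal,d)
def ring(W,k,c0,z0=0,rad=.045):
    od,idd,h=RINGS[k]; P=near(W,c0,rad); Q=P[abs(P[:,2]-h-z0)<.004]
    c,e=circ(Q,(od+idd)/4); print(k,'ring',len(Q),np.round(c,4),round(e,4),'z95',np.round(np.percentile(Q[:,2],95),4)); return c
E
python3 - <<'E'
from h import *
st(); cal,p,W=snap('wrist','w1')
print(proj(cal,[.4304,.217,.047]),proj(cal,[.435,.315,.047]))
ring(W,'medium',(.43,.217))
go([.4304,.217,.12])
E
```

```text
t 2.58 tcp [0.4317 0.2172 0.2024] rot [3.1415e+00 2.0000e-04 3.1391e+00] F [-1.1 -0.1 -0.4] op 0.0856
(np.float64(253.44804111858994), np.float64(176.18004495107263)) (np.float64(346.76422287708766), np.float64(180.09755203536523))
medium ring 341 [0.431  0.2219] 0.0007 z95 0.0478
tool shift [ 0.0013 -0.0002  0.0824] yawerr units->rz -0.026 rx,ry tilt [3.1416e+00 1.0000e-04]
```

View pics/w1.png

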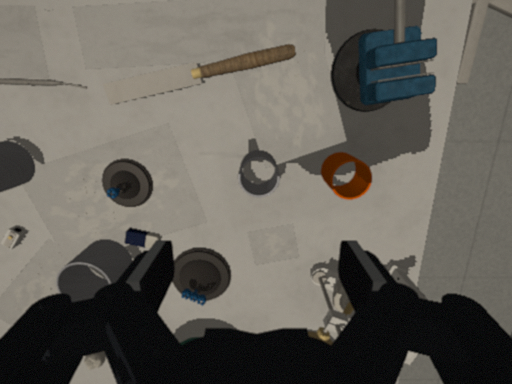

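Emit:
send_rows --targets '[[[0,0,0],[0.0,0.002,0.03],-1],[[0,0,0],[0,0,0.035],-1],[[0,0,0],[0,0,0.035],-1],[[0,0,0],[0,0,0.03],-1],[[0,0,0],[0,0,0.025],-1],[[0,0,0],[0,0,0.015],-1],[[0,0,0],[0,0,0.01],-1],[[0,0,0],[0,0,0],-1]]'

```text
clock: 3.62
tcp_pos: [0.4315, 0.2191, 0.0221]
tcp_rot: [-3.141, -0.001, 3.14]
ft_force: [0.3, -0.5, 0.8]
opening: 0.0852
```

Emit:
send_rows --targets '[[[0,0,0],[0,0,0],-0.5],[[0,0,0],[0,0,0],-0.3],[[0,0,0],[0,0,0],-0.1],[[0,0,0],[0,0,0],0.1],[[0,0,0],[0,0,0],0.4],[[0,0,0],[0,0,0],1],[[0,0,0],[0,0,0],1],[[0,0,0],[0,0,0],1]]' --newtons 40

```text
clock: 4.62
tcp_pos: [0.4321, 0.2193, 0.023]
tcp_rot: [3.141, 0.001, 3.14]
ft_force: [-0.4, -0.3, 5.1]
opening: 0.0432
```

Run:
```python
from h import *
st(); cal,p,W=snap('wrist','w2'); ring(W,'medium',(.431,.2195))
cal,p,W=snap('top','t2')
```

```text
t 4.62 tcp [0.4321 0.2193 0.023 ] rot [3.1414e+00 9.0000e-04 3.1402e+00] F [-0.4 -0.3  5.1] op 0.0432
medium ring 2947 [0.4306 0.2214] 0.0008 z95 0.0505
```

View pics/w2.png

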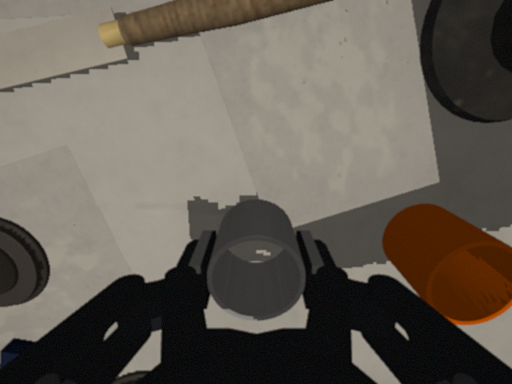

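```bash
cat >> h.py <<'E'
def former(W,p,k,c0):
    # dark pixels of the base near the bench, foot/seat disc outline
    fo,se=FORM[k]; g=p.max(2)
    m=(np.hypot(W[...,0]-c0[0],W[...,1]-c0[1])<fo/2+.012)&(W[...,2]>.005)&(W[...,2]<.011)
    Q=W[m]; 
    f=lambda q: np.maximum(np.hypot(Q[:,0]-q[0],Q[:,1]-q[1])-se/2,0)
    ang=np.arctan2(Q[:,1]-c0[1],Q[:,0]-c0[0]); r=np.hypot(Q[:,0]-c0[0],Q[:,1]-c0[1])
    E=[]
    for a in np.linspace(-np.pi,np.pi,36):
        s=np.where(abs(ang-a)<.12)[0]
        if len(s)>2: E.append(Q[s[np.argsort(r[s])[-2]]])
    E=np.array(E); s=least_squares(lambda q: np.hypot(E[:,0]-q[0],E[:,1]-q[1])-q[2],[*c0,se/2],loss='soft_l1',f_scale=.001)
    print(k,'former',len(Q),len(E),np.round(s.x,4),'res',round(np.median(abs(s.fun)),4)); return s.x[:2]
E
python3 - <<'E'
from h import *
F0=dict(small=(0.5716,-0.1714),medium=(.4505,.058),large=(.4257,-.2638),extra=(.578,.137))
ct=robot.calibration('top'); W=cloud(ct,np.load('pics/top0.npy')); p=cv2.imread('pics/top0.png')
for k in F0: former(W,p,k,F0[k])
# w1: rebuild the calibration from tcp shift is needed
E
python3 - <<'E'
from h import *
# tool-frame camera: from current pose
s=robot.observe(); T=np.eye(4); T[:3,:3]=Ro.from_euler('xyz',s['tcp_rot']).as_matrix(); T[:3,3]=s['tcp_pos']
cal=robot.calibration('wrist'); X=cal['camera_from_world']@T
T1=np.eye(4); T1[:3,:3]=Ro.from_euler('xyz',[3.1415,.0002,3.1391]).as_matrix(); T1[:3,3]=[.4317,.2172,.2024]
c=dict(cal); c['camera_from_world']=X@np.linalg.inv(T1)
W=cloud(c,np.load('pics/w1.npy')); p=cv2.imread('pics/w1.png')
ring(W,'medium',(.431,.22))
former(W,p,'medium',(.4505,.06)); former(W,p,'extra',(.578,.137)); ring(W,'extra',(.5565,.0165))
E
```

```text
small former 131 34 [ 0.5715 -0.1709  0.0206] res 0.0014
medium former 154 34 [0.4488 0.0577 0.0253] res 0.0013
large former 218 36 [ 0.4255 -0.2639  0.0319] res 0.0015
extra former 248 36 [0.5784 0.1393 0.0365] res 0.0009
medium ring 341 [0.431  0.2219] 0.0007 z95 0.0478
medium former 1017 36 [0.4496 0.0626 0.0277] res 0.0002
extra former 1000 35 [0.5784 0.1445 0.0374] res 0.0005
extra ring 321 [0.5568 0.0218] 0.0006 z95 0.0575
```

Emit:
send_rows --targets '[[[0,0,0],[0,0,-0.02],1],[[0,0,0],[0,0,-0.03],1],[[0,0,0],[0,0,-0.03],1],[[0,0,0],[-0.006,-0.04,0],1],[[0,0,0],[-0.006,-0.045,0],1],[[0,0,0],[-0.006,-0.045,0],1],[[0,0,0],[-0.001,-0.029,0],1],[[0,0,0],[0,0,0],1]]'

```text
clock: 5.72
tcp_pos: [0.4502, 0.0587, 0.102]
tcp_rot: [-3.141, -0.001, 3.137]
ft_force: [-0.8, 0.4, -0.7]
opening: 0.0436
```

Run:
```python
from h import *
st(); cal,p,W=snap('wrist','w3'); ring(W,'medium',(.4507,.0605),.08)
cal,p,W=snap('side','s3'); go([.4507,.0603,.031])
print(proj(cal,[.45,.06,.05])); cv2.imwrite('pics/s3c.png',cv2.resize(p[130:290,130:350,::-1],None,fx=3,fy=3))
```

```text
t 5.72 tcp [0.4502 0.0587 0.102 ] rot [-3.1415e+00 -6.0000e-04  3.1368e+00] F [-0.8  0.4 -0.7] op 0.0436
medium ring 2915 [0.4488 0.0608] 0.0009 z95 0.1305
tool shift [-0.0006  0.      0.071 ] yawerr units->rz -0.024 rx,ry tilt [ 3.1411e+00 -7.0000e-04]
(np.float64(213.80506673480716), np.float64(181.68687355998392))
```

View pics/w3.png

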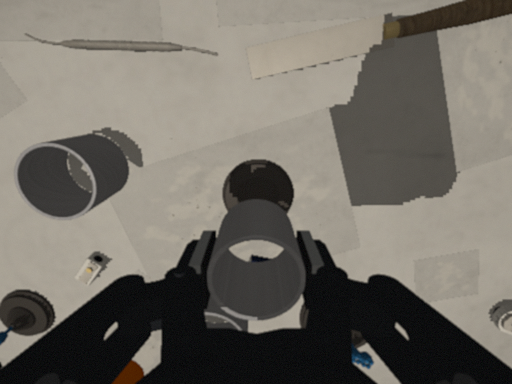

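View pics/s3c.png

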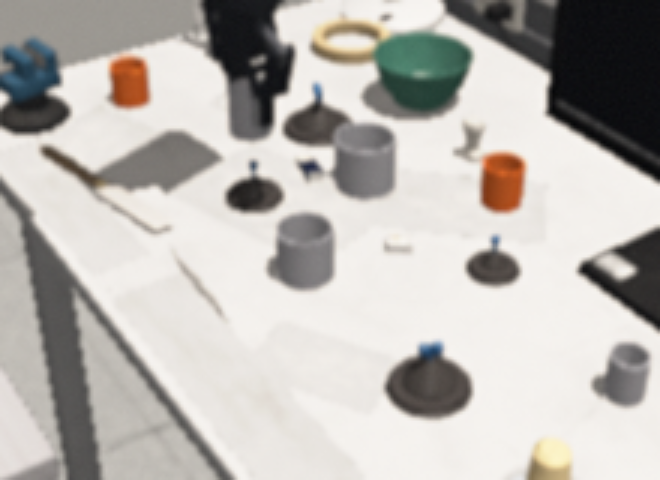

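Run:
```python
from h import *
ys=[robot.observe()['tcp_pos'] for _ in range(5)]; print(np.round(ys,4))
cal=robot.calibration('wrist'); W=cloud(cal,np.load('pics/w3.npy')); p=cv2.imread('pics/w3.png')
former(W,p,'medium',(.4505,.0615))
F=W[(np.hypot(W[...,0]-.4505,W[...,1]-.0615)<.05)&(W[...,2]<.011)&(W[...,2]>.005)]
print(F.min(0),F.max(0))
```

```text
[[0.4501 0.0602 0.102 ]
 [0.4501 0.0602 0.102 ]
 [0.4501 0.0602 0.102 ]
 [0.4501 0.0602 0.102 ]
 [0.4501 0.0602 0.102 ]]
medium former 1479 24 [0.4497 0.0639 0.0278] res 0.0001
[0.4221334  0.03465657 0.00500193] [0.46347602 0.0914853  0.0109761 ]
```

Emit:
send_rows --targets '[[[0,0,0],[-0.001,0.001,0.015],1],[[0,0,0],[0,0,0.015],1],[[0,0,0],[0,0,0.012],1],[[0,0,0],[0,0,0.01],1],[[0,0,0],[0,0,0.006],1],[[0,0,0],[0,0,0],1]]'

```text
clock: 6.58
tcp_pos: [0.4511, 0.0611, 0.0438]
tcp_rot: [-3.142, -0.001, 3.14]
ft_force: [0.5, 0.0, -0.2]
opening: 0.0433
```

Emit:
send_rows --targets '[[[0,0,0],[0,0,0.004],1],[[0,0,0],[0,0,0.003],1],[[0,0,0],[0,0,0.003],1],[[0,0,0],[0,0,0],1]]'

```text
clock: 7.08
tcp_pos: [0.4512, 0.0611, 0.0341]
tcp_rot: [3.142, -0.0, 3.14]
ft_force: [0.2, -0.6, -0.9]
opening: 0.0436
```

Run:
```python
from h import *
st(); cal,p,W=snap('wrist','w4'); ring(W,'medium',(.4507,.0615),.011)
former(W,p,'medium',(.4505,.0625))
cal,p,W=snap('side','s4'); cv2.imwrite('pics/s4c.png',cv2.resize(p[150:230,180:260,::-1],None,fx=6,fy=6,interpolation=cv2.INTER_CUBIC))
```

```text
t 7.08 tcp [0.4512 0.0611 0.0341] rot [ 3.1416e+00 -5.0000e-04  3.1402e+00] F [ 0.2 -0.6 -0.9] op 0.0436
medium ring 2906 [0.4498 0.0632] 0.0008 z95 0.0611
medium former 1745 32 [0.4463 0.0625 0.0253] res 0.0006
```

View pics/w4.png

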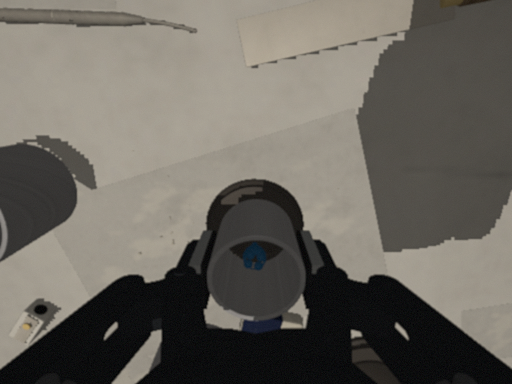

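View pics/s4c.png

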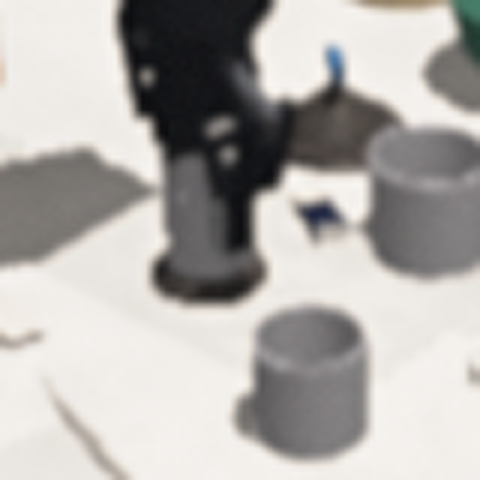

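Emit:
send_rows --targets '[[[0,0,0],[0,0,0.0015],1],[[0,0,0],[0,0,0.0015],1],[[0,0,0],[0,0,0.001],1],[[0,0,0],[0,0,0],1]]'

```text
clock: 7.68
tcp_pos: [0.4516, 0.0611, 0.031]
tcp_rot: [-3.142, -0.0, 3.14]
ft_force: [-1.9, -0.1, 6.3]
opening: 0.0434
```

Emit:
send_rows --targets '[[[0,0,0],[0,0,0],-0.05],[[0,0,0],[0,0,0],-0.15],[[0,0,0],[0,0,0],-0.3],[[0,0,0],[0,0,0],-0.5],[[0,0,0],[0,0,0],-0.6],[[0,0,0],[0,0,0],-0.6],[[0,0,0],[0,0,-0.01],-0.6],[[0,0,0],[0,0,-0.02],-0.6]]'

```text
clock: 8.68
tcp_pos: [0.4506, 0.0611, 0.0604]
tcp_rot: [3.142, -0.002, 3.14]
ft_force: [-0.3, 1.1, -0.0]
opening: 0.0681
```

Emit:
send_rows --targets '[[[0,0,0],[0,0,-0.04],-0.6],[[0,0,0],[0,0,-0.05],-1],[[0,0,0],[0,0,-0.05],-1],[[0,0,0],[0,0,0],-1]]'

```text
clock: 9.18
tcp_pos: [0.4553, 0.0612, 0.2057]
tcp_rot: [-3.142, 0.011, 3.14]
ft_force: [-0.1, 1.5, -0.4]
opening: 0.0856
```

Run:
```python
from h import *
st(); cal,p,W=snap('wrist','w5'); ring(W,'medium',(.4507,.0615),.008); former(W,p,'medium',(.4505,.0625))
for z in (.0,.004,.008): ring(W,'extra',(.557,.02))
former(W,p,'extra',(.578,.142)); ring(W,'large',(.425,-.075))
go([.5565,.019,.2])
```

```text
t 9.18 tcp [0.4553 0.0612 0.2057] rot [-3.1415  0.0109  3.1403] F [-0.1  1.5 -0.4] op 0.0856
medium ring 353 [0.4505 0.0631] 0.0007 z95 0.0558
medium former 588 36 [0.4457 0.0622 0.0248] res 0.0012
extra ring 503 [0.5568 0.0213] 0.0006 z95 0.0577
extra ring 503 [0.5568 0.0213] 0.0006 z95 0.0577
extra ring 503 [0.5568 0.0213] 0.0006 z95 0.0577
extra former 954 33 [0.5784 0.1428 0.0373] res 0.0004
large ring 559 [ 0.4249 -0.0727] 0.0007 z95 0.0526
tool shift [-0.1032 -0.042   0.0037] yawerr units->rz -0.015 rx,ry tilt [-3.1415  0.0059]
```

View pics/w5.png

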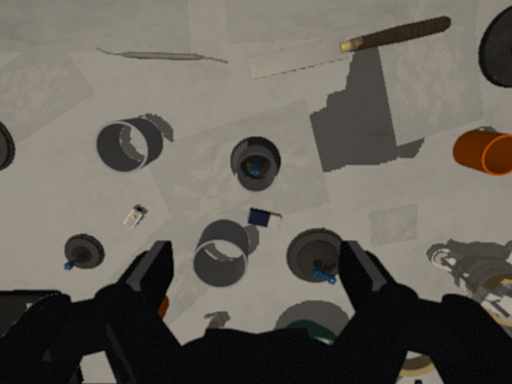

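Emit:
send_rows --targets '[[[0,0,0],[-0.04,-0.02,0],-1],[[0,0,0],[-0.04,-0.02,0],-1],[[0,0,0],[-0.023,-0.002,0.01],-1],[[0,0,0],[0,0,0.03],-1],[[0,0,0],[0,0,0.03],-1],[[0,0,0],[0,0,0.02],-1],[[0,0,0],[0,0,0],-1]]'

```text
clock: 10.1
tcp_pos: [0.551, 0.0192, 0.1069]
tcp_rot: [3.141, -0.008, 3.14]
ft_force: [0.5, 0.6, -0.6]
opening: 0.0854
```

Run:
```python
from h import *
st(); cal,p,W=snap('wrist','w6'); ring(W,'extra',(.557,.02)); go([.5573,.0195,.03])
```

```text
t 10.1 tcp [0.551  0.0192 0.1069] rot [ 3.141  -0.0077  3.1402] F [ 0.5  0.6 -0.6] op 0.0854
extra ring 1231 [0.5571 0.0213] 0.0007 z95 0.0577
tool shift [-0.0052  0.0003  0.0785] yawerr units->rz -0.016 rx,ry tilt [ 3.1412 -0.0045]
```

View pics/w6.png

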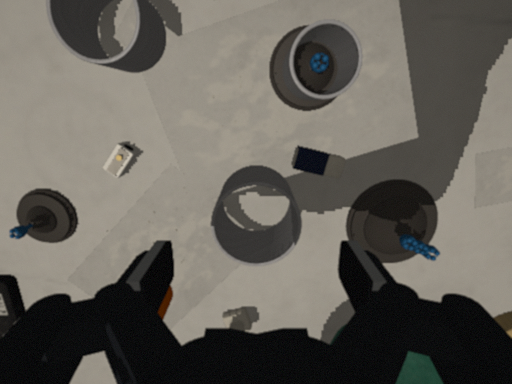

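Emit:
send_rows --targets '[[[0,0,0],[0,0,0],-1],[[0,0,0],[0,0,0],-1]]'

```text
clock: 10.4
tcp_pos: [0.5552, 0.0189, 0.1114]
tcp_rot: [-3.141, 0.002, 3.14]
ft_force: [-0.4, 0.9, -0.2]
opening: 0.0857
```

Emit:
send_rows --targets '[[[0,0,0],[-0.002,0,0.02],-1],[[0,0,0],[0,0,0.02],-1],[[0,0,0],[0,0,0.02],-1],[[0,0,0],[0,0,0.015],-1],[[0,0,0],[0,0,0.006],-1],[[0,0,0],[0,0,0],-1],[[0,0,0],[0,0,0],-1]]'

```text
clock: 11.28
tcp_pos: [0.5572, 0.019, 0.0301]
tcp_rot: [-3.142, 0.001, 3.14]
ft_force: [0.1, -0.5, 0.5]
opening: 0.0852
```

Emit:
send_rows --targets '[[[0,0,0],[0,0,0],-0.8],[[0,0,0],[0,0,0],-0.6],[[0,0,0],[0,0,0],-0.5],[[0,0,0],[0,0,0],-0.3],[[0,0,0],[0,0,0],1],[[0,0,0],[0,0,0],1],[[0,0,0],[0,0,0],1]]'

```text
clock: 12.15
tcp_pos: [0.5568, 0.019, 0.0301]
tcp_rot: [3.142, 0.001, 3.14]
ft_force: [-1.3, -0.5, 4.9]
opening: 0.0643
```

Run:
```python
from h import *
st(); cal,p,W=snap('wrist','w7'); c=ring(W,'extra',(.557,.02)); s=st(); print(c-s['tcp_pos'][:2])
```

```text
t 12.15 tcp [0.5568 0.019  0.0301] rot [3.1415e+00 8.0000e-04 3.1404e+00] F [-1.3 -0.5  4.9] op 0.0643
extra ring 3418 [0.5568 0.0211] 0.0008 z95 0.0592
t 12.2 tcp [0.5567 0.019  0.0301] rot [3.1415e+00 7.0000e-04 3.1404e+00] F [-0.9  0.2  5.7] op 0.0646
[0.00010014 0.00209175]
```

Emit:
send_rows --targets '[[[0,0,0],[0,0,-0.02],1],[[0,0,0],[0,0,-0.03],1],[[0,0,0],[0,0,-0.03],1],[[0,0,0],[-0.006,0.035,0],1],[[0,0,0],[-0.008,0.04,0],1],[[0,0,0],[-0.008,0.035,0],1],[[0,0,0],[0,0.012,0],1],[[0,0,0],[0,0,0],1]]'

```text
clock: 13.2
tcp_pos: [0.578, 0.1412, 0.1089]
tcp_rot: [-3.141, -0.001, 3.141]
ft_force: [-0.2, -0.0, -0.8]
opening: 0.0644
```

Emit:
send_rows --targets '[[[0,0,0],[0,0,0],1],[[0,0,0],[0,0,0],1]]'

```text
clock: 13.45
tcp_pos: [0.5783, 0.1399, 0.1092]
tcp_rot: [-3.141, -0.0, 3.139]
ft_force: [0.5, -0.2, -0.2]
opening: 0.0646
```

Run:
```python
from h import *
st(); cal,p,W=snap('wrist','w8'); c=ring(W,'extra',(.578,.141),.08); former(W,p,'extra',(.578,.142)); go([.5784,.1408,.0381])
```

```text
t 13.45 tcp [0.5783 0.1399 0.1092] rot [-3.1412e+00 -4.0000e-04  3.1388e+00] F [ 0.5 -0.2 -0.2] op 0.0646
extra ring 3192 [0.5786 0.142 ] 0.0009 z95 0.1395
extra former 2001 29 [0.5789 0.144  0.0379] res 0.0002
tool shift [0.0001 0.0008 0.0712] yawerr units->rz -0.032 rx,ry tilt [-3.1414e+00 -2.0000e-04]
```

View pics/w8.png

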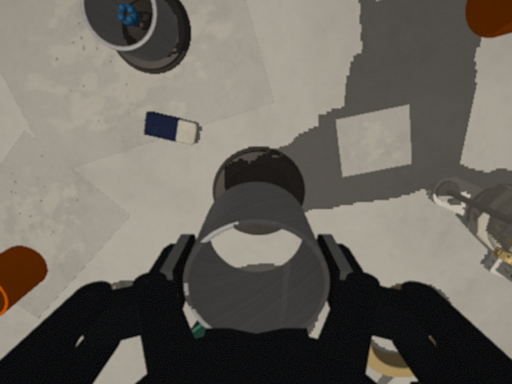

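Emit:
send_rows --targets '[[[0,0,0],[0,0.001,0.015],1],[[0,0,0],[0,0,0.015],1],[[0,0,0],[0,0,0.012],1],[[0,0,0],[0,0,0.01],1],[[0,0,0],[0,0,0.006],1],[[0,0,0],[0,0,0.004],1],[[0,0,0],[0,0,0.003],1],[[0,0,0],[0,0,0],1]]'

```text
clock: 14.5
tcp_pos: [0.5786, 0.142, 0.0444]
tcp_rot: [3.142, 0.0, 3.14]
ft_force: [0.5, 0.6, -0.6]
opening: 0.0646
```

Run:
```python
from h import *
st(); cal,p,W=snap('wrist','w9'); c=ring(W,'extra',(.578,.141),.016); former(W,p,'extra',(.578,.142)); go([.5784,.1408,.0381])
```

```text
t 14.5 tcp [0.5786 0.142  0.0444] rot [3.1416e+00 1.0000e-04 3.1402e+00] F [ 0.5  0.6 -0.6] op 0.0646
extra ring 3106 [0.5789 0.1441] 0.001 z95 0.0765
extra former 2539 36 [0.5763 0.1438 0.0363] res 0.0009
tool shift [ 0.0004 -0.0012  0.0065] yawerr units->rz -0.015 rx,ry tilt [3.1415e+00 5.0000e-04]
```

View pics/w9.png

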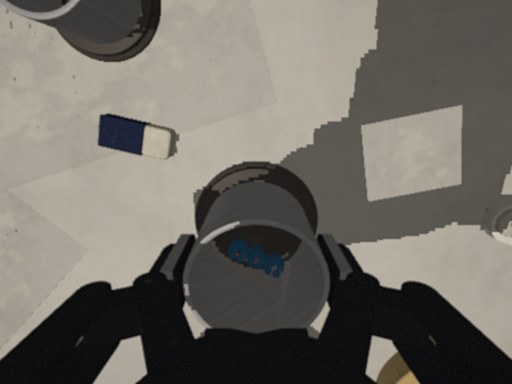

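Emit:
send_rows --targets '[[[0,0,0],[0,-0.0005,0.002],1],[[0,0,0],[0,0,0.002],1],[[0,0,0],[0,0,0.0015],1],[[0,0,0],[0,0,0.001],1],[[0,0,0],[0,0,0],1],[[0,0,0],[0,0,0],1]]'

```text
clock: 15.3
tcp_pos: [0.5785, 0.1414, 0.0381]
tcp_rot: [-3.142, -0.0, 3.14]
ft_force: [-2.6, -0.8, 4.1]
opening: 0.0643
```

Emit:
send_rows --targets '[[[0,0,0],[0,0,0],-0.55],[[0,0,0],[0,0,0],-0.65],[[0,0,0],[0,0,0],-0.8],[[0,0,0],[0,0,0],-1],[[0,0,0],[0,0,0],-1],[[0,0,0],[0,0,0],-1],[[0,0,0],[0,0,-0.01],-1],[[0,0,0],[0,0,-0.02],-1]]'

```text
clock: 16.3
tcp_pos: [0.5777, 0.1413, 0.0678]
tcp_rot: [-3.141, -0.002, 3.14]
ft_force: [1.1, -0.4, 0.5]
opening: 0.0854
```

Emit:
send_rows --targets '[[[0,0,0],[0,0,-0.04],-1],[[0,0,0],[0,0,-0.04],-1],[[0,0,0],[0,0,-0.04],-1],[[0,0,0],[0.04,-0.04,0],-1],[[0,0,0],[0.04,-0.045,0],-1],[[0,0,0],[0.04,-0.045,0],-1],[[0,0,0],[0.03,-0.045,0],-1],[[0,0,0],[0,-0.04,0],-1]]'

```text
clock: 17.3
tcp_pos: [0.4258, -0.0741, 0.1884]
tcp_rot: [3.142, -0.0, 3.14]
ft_force: [0.2, 0.4, 1.0]
opening: 0.0856
```

Emit:
send_rows --targets '[[[0,0,0],[0,0,0],-1],[[0,0,0],[0,0,0],-1]]'

```text
clock: 17.55
tcp_pos: [0.4284, -0.0731, 0.1883]
tcp_rot: [3.141, 0.001, 3.14]
ft_force: [-0.6, -0.5, 0.1]
opening: 0.0853
```

Run:
```python
from h import *
st(); cal,p,W=snap('wrist','w10'); c=ring(W,'large',(.425,-.073)); ring(W,'extra',(.5785,.143),.008);former(W,p,'large',(.4255,-.26)); go([c[0],c[1]-.002,.027])
```

```text
t 17.55 tcp [ 0.4284 -0.0731  0.1883] rot [3.1413e+00 6.0000e-04 3.1398e+00] F [-0.6 -0.5  0.1] op 0.0853
large ring 485 [ 0.4248 -0.0733] 0.0007 z95 0.0528
extra ring 110 [0.5787 0.1428] 0.0004 z95 0.0654
large former 1427 35 [ 0.4258 -0.2588  0.0329] res 0.0002
tool shift [ 0.0037 -0.0026  0.1611] yawerr units->rz -0.009 rx,ry tilt [3.1413e+00 3.0000e-04]
```

View pics/w10.png

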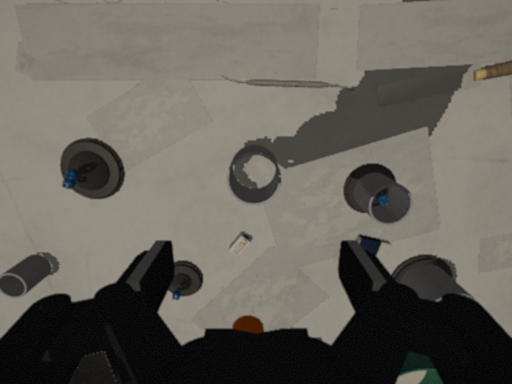

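Emit:
send_rows --targets '[[[0,0,0],[0.004,-0.0025,0.03],-1],[[0,0,0],[0,0,0.035],-1],[[0,0,0],[0,0,0.035],-1],[[0,0,0],[0,0,0.03],-1],[[0,0,0],[0,0,0.02],-1],[[0,0,0],[0,0,0.011],-1],[[0,0,0],[0,0,0],-1],[[0,0,0],[0,0,0],-1]]'

```text
clock: 18.6
tcp_pos: [0.4252, -0.0758, 0.0276]
tcp_rot: [-3.141, 0.001, 3.141]
ft_force: [-0.1, -0.2, 0.4]
opening: 0.0853
```

Emit:
send_rows --targets '[[[0,0,0],[0,0,0],-0.7],[[0,0,0],[0,0,0],-0.5],[[0,0,0],[0,0,0],-0.35],[[0,0,0],[0,0,0],-0.2],[[0,0,0],[0,0,0],0.1],[[0,0,0],[0,0,0],1],[[0,0,0],[0,0,0],1],[[0,0,0],[0,0,0],1]]'

```text
clock: 19.6
tcp_pos: [0.4245, -0.0759, 0.0274]
tcp_rot: [-3.142, 0.0, 3.14]
ft_force: [-1.6, 0.2, 5.4]
opening: 0.0543
```

Run:
```python
from h import *
st(); cal,p,W=snap('wrist','w11'); c=ring(W,'large',(.425,-.073)); s=st(); print(c-s['tcp_pos'][:2]); go([.4258,-.2608,.1])
```

```text
t 19.6 tcp [ 0.4245 -0.0759  0.0274] rot [-3.1415e+00  4.0000e-04  3.1403e+00] F [-1.6  0.2  5.4] op 0.0543
large ring 3485 [ 0.4244 -0.0738] 0.0008 z95 0.0541
t 19.65 tcp [ 0.4245 -0.0759  0.0274] rot [-3.1416e+00  4.0000e-04  3.1403e+00] F [-1.   0.4  5.7] op 0.0543
[-0.00015477  0.00213864]
tool shift [-0.0016 -0.1849 -0.0726] yawerr units->rz -0.015 rx,ry tilt [-3.1416e+00  4.0000e-04]
```

Lift and carry to former_large (TCP target about 0.426, -0.261), seat height TCP 0.0354.

Emit:
send_rows --targets '[[[0,0,0],[0,0,-0.02],1],[[0,0,0],[0,0,-0.03],1],[[0,0,0],[0,0,-0.028],1],[[0,0,0],[-0.0015,-0.045,0],1],[[0,0,0],[0,-0.05,0],1],[[0,0,0],[0,-0.05,0],1],[[0,0,0],[0,-0.04,0],1],[[0,0,0],[0,0,0],1]]'

```text
clock: 20.65
tcp_pos: [0.426, -0.2638, 0.105]
tcp_rot: [-3.14, 0.001, 3.136]
ft_force: [0.5, -0.4, -0.3]
opening: 0.0538
```

Emit:
send_rows --targets '[[[0,0,0],[0,0,0],1],[[0,0,0],[0,0,0],1]]'

```text
clock: 20.9
tcp_pos: [0.425, -0.2594, 0.1044]
tcp_rot: [3.141, -0.001, 3.141]
ft_force: [0.0, -0.7, -0.1]
opening: 0.0537
```

Run:
```python
from h import *
st(); cal,p,W=snap('wrist','w12'); c=ring(W,'large',(.4255,-.26),.08); f=former(W,p,'large',(.4258,-.2588)); st();go([f[0],f[1]-.0023,.0354])
```

```text
t 20.9 tcp [ 0.425  -0.2594  0.1044] rot [ 3.1405e+00 -1.0000e-03  3.1414e+00] F [ 0.  -0.7 -0.1] op 0.0537
large ring 2734 [ 0.4251 -0.2573] 0.0011 z95 0.1348
large former 1585 23 [ 0.426  -0.2593  0.0328] res 0.0001
t 20.95 tcp [ 0.4252 -0.2595  0.1045] rot [ 3.1408e+00 -8.0000e-04  3.1416e+00] F [-0.2  0.2 -0.5] op 0.0535
tool shift [-0.0008 -0.0022  0.0691] yawerr units->rz -0.0 rx,ry tilt [ 3.1408e+00 -8.0000e-04]
```

View pics/w12.png

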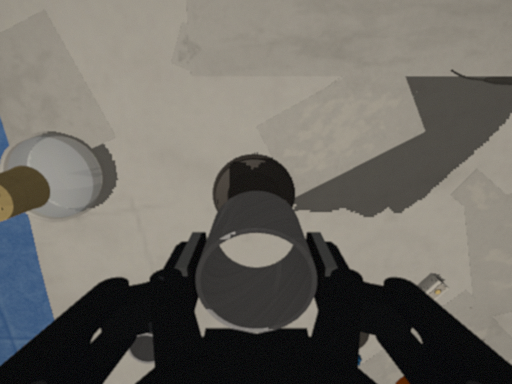

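Emit:
send_rows --targets '[[[0,0,0],[-0.001,-0.0015,0.01],1],[[0,0,0],[0,0,0.015],1],[[0,0,0],[0,0,0.013],1],[[0,0,0],[0,0,0.01],1],[[0,0,0],[0,0,0.006],1],[[0,0,0],[0,0,0.004],1],[[0,0,0],[0,0,0.003],1],[[0,0,0],[0,0,0],1]]'

```text
clock: 21.95
tcp_pos: [0.4266, -0.2624, 0.0438]
tcp_rot: [-3.142, 0.0, 3.14]
ft_force: [0.7, -0.3, -0.8]
opening: 0.0535
```

Run:
```python
from h import *
s=st(); cal,p,W=snap('wrist','w13'); c=ring(W,'large',(.4255,-.26),.015); former(W,p,'large',(.4258,-.2588)); go([*s['tcp_pos'][:2],.0354])
```

```text
t 21.95 tcp [ 0.4266 -0.2624  0.0438] rot [-3.1415e+00  1.0000e-04  3.1402e+00] F [ 0.7 -0.3 -0.8] op 0.0535
large ring 3893 [ 0.4264 -0.2603] 0.0007 z95 0.0693
large former 2551 36 [ 0.4246 -0.2594  0.032 ] res 0.0006
tool shift [0.0001 0.0001 0.0086] yawerr units->rz -0.015 rx,ry tilt [-3.1413e+00  4.0000e-04]
```

View pics/w13.png

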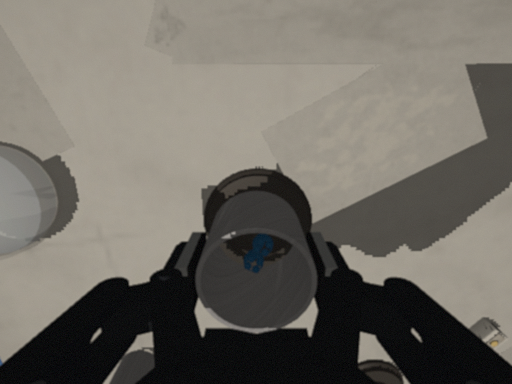

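Emit:
send_rows --targets '[[[0,0,0],[0,0.0007,0.003],1],[[0,0,0],[0,0,0.002],1],[[0,0,0],[0,0,0.002],1],[[0,0,0],[0,0,0.0015],1],[[0,0,0],[0,0,0],1],[[0,0,0],[0,0,0],1]]'

```text
clock: 22.75
tcp_pos: [0.4265, -0.2616, 0.0354]
tcp_rot: [3.142, -0.0, 3.14]
ft_force: [-1.0, 1.0, 1.6]
opening: 0.0537
```

Emit:
send_rows --targets '[[[0,0,0],[0,0,0.0007],1],[[0,0,0],[0,0,0],1]]'

```text
clock: 23.0
tcp_pos: [0.4265, -0.2616, 0.0354]
tcp_rot: [3.142, -0.0, 3.14]
ft_force: [-3.1, 1.4, 7.6]
opening: 0.0536
```

Emit:
send_rows --targets '[[[0,0,0],[0,0,0],-0.3],[[0,0,0],[0,0,0],-0.45],[[0,0,0],[0,0,0],-0.6],[[0,0,0],[0,0,0],-0.8],[[0,0,0],[0,0,0],-0.8],[[0,0,0],[0,0,0],-0.8],[[0,0,0],[0,0,-0.01],-0.8],[[0,0,0],[0,0,-0.02],-0.8]]'

```text
clock: 24.0
tcp_pos: [0.4259, -0.2611, 0.0647]
tcp_rot: [3.14, -0.001, 3.14]
ft_force: [0.7, -1.5, 1.0]
opening: 0.077
```

Emit:
send_rows --targets '[[[0,0,0],[0,0,-0.04],-0.8],[[0,0,0],[0,0,-0.04],-1],[[0,0,0],[0,0,-0.04],-1],[[0,0,0],[-0.04,-0.03,0],-1],[[0,0,0],[-0.04,-0.03,0],-1],[[0,0,0],[-0.036,-0.03,0],-1],[[0,0,0],[-0.006,-0.006,0],-1],[[0,0,0],[0,0,0],-1]]'

```text
clock: 25.0
tcp_pos: [0.5482, -0.3578, 0.1847]
tcp_rot: [3.141, -0.001, 3.14]
ft_force: [-0.6, 0.9, -0.7]
opening: 0.0856
```

Emit:
send_rows --targets '[[[0,0,0],[0,0,0],-1],[[0,0,0],[0,0,0],-1]]'

```text
clock: 25.25
tcp_pos: [0.5475, -0.357, 0.1849]
tcp_rot: [3.141, -0.0, 3.14]
ft_force: [0.5, 0.3, -0.4]
opening: 0.0857
```

Run:
```python
from h import *
st(); cal,p,W=snap('wrist','w14'); c=ring(W,'small',(.553,-.353)); ring(W,'large',(.4265,-.259),.008);former(W,p,'small',(.5715,-.168)); go([c[0],c[1]-.002,.02])
```

```text
t 25.25 tcp [ 0.5475 -0.357   0.1849] rot [ 3.1412e+00 -5.0000e-04  3.1404e+00] F [ 0.5  0.3 -0.4] op 0.0857
small ring 280 [ 0.5533 -0.3527] 0.0007 z95 0.0428
large ring 893 [ 0.4278 -0.2602] 0.0007 z95 0.0609
small former 872 34 [ 0.5721 -0.1674  0.0227] res 0.0002
tool shift [-0.0057  0.0023  0.1649] yawerr units->rz -0.014 rx,ry tilt [ 3.1413e+00 -2.0000e-04]
```

View pics/w14.png

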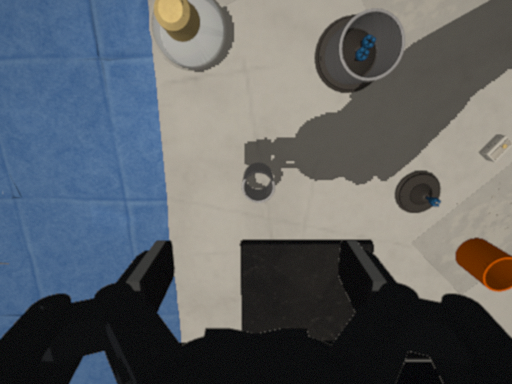

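Emit:
send_rows --targets '[[[0,0,0],[-0.0055,0.0025,0.03],-1],[[0,0,0],[0,0,0.035],-1],[[0,0,0],[0,0,0.035],-1],[[0,0,0],[0,0,0.03],-1],[[0,0,0],[0,0,0.022],-1],[[0,0,0],[0,0,0.012],-1],[[0,0,0],[0,0,0],-1],[[0,0,0],[0,0,0],-1]]'

```text
clock: 26.3
tcp_pos: [0.5546, -0.3559, 0.0218]
tcp_rot: [-3.14, 0.002, 3.14]
ft_force: [-0.4, 0.4, -0.1]
opening: 0.0853
```

Emit:
send_rows --targets '[[[0,0,0],[0,0,0],-0.5],[[0,0,0],[0,0,0],-0.2],[[0,0,0],[0,0,0],0],[[0,0,0],[0,0,0],0.15],[[0,0,0],[0,0,0],0.3],[[0,0,0],[0,0,0],1],[[0,0,0],[0,0,0],1],[[0,0,0],[0,0,0],1]]'

```text
clock: 27.3
tcp_pos: [0.554, -0.3553, 0.0209]
tcp_rot: [-3.142, 0.0, 3.14]
ft_force: [-0.5, 0.4, 3.2]
opening: 0.0335
```

Run:
```python
from h import *
st(); cal,p,W=snap('wrist','w15'); c=ring(W,'small',(.553,-.353)); s=st(); print(c-s['tcp_pos'][:2]); go([.5721,-.1694,.1])
```

```text
t 27.3 tcp [ 0.554  -0.3553  0.0209] rot [-3.1415e+00  2.0000e-04  3.1402e+00] F [-0.5  0.4  3.2] op 0.0335
small ring 2138 [ 0.5528 -0.3532] 0.0008 z95 0.0443
t 27.35 tcp [ 0.554  -0.3553  0.0209] rot [-3.1415e+00  2.0000e-04  3.1403e+00] F [-0.6  1.1  4.6] op 0.0336
[-0.00114667  0.00215828]
tool shift [-0.0179  0.1859 -0.0791] yawerr units->rz -0.015 rx,ry tilt [-3.1415e+00  2.0000e-04]
```

View pics/w15.png

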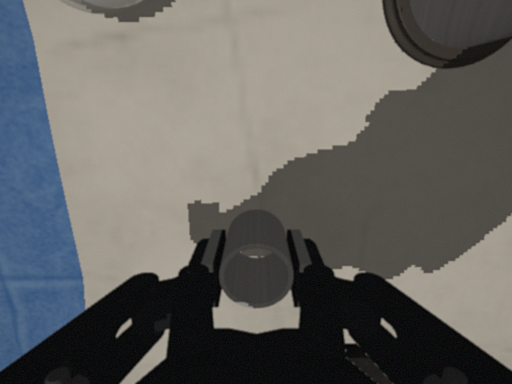

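Emit:
send_rows --targets '[[[0,0,0],[0,0,-0.02],1],[[0,0,0],[0,0,-0.03],1],[[0,0,0],[0,0,-0.025],1],[[0,0,0],[-0.006,0.04,0],1],[[0,0,0],[-0.006,0.05,0],1],[[0,0,0],[-0.006,0.05,0],1],[[0,0,0],[-0.001,0.035,0],1],[[0,0,0],[0,0.01,0],1]]'

```text
clock: 28.35
tcp_pos: [0.5731, -0.1684, 0.0963]
tcp_rot: [-3.142, 0.0, -3.14]
ft_force: [0.3, -0.7, -1.7]
opening: 0.0338
```

Emit:
send_rows --targets '[[[0,0,0],[0,0,0],1],[[0,0,0],[0,0,0],1],[[0,0,0],[0,0,0],1]]'

```text
clock: 28.72
tcp_pos: [0.5733, -0.1716, 0.0957]
tcp_rot: [-3.141, 0.0, 3.139]
ft_force: [-0.3, -0.8, -1.0]
opening: 0.0336
```

Run:
```python
from h import *
st(); cal,p,W=snap('wrist','w16'); c=ring(W,'small',(.572,-.168),.075); f=former(W,p,'small',(.572,-.1675)); st();go([f[0]+.0011,f[1]-.0023,.029])
```

```text
t 28.73 tcp [ 0.5733 -0.1716  0.0957] rot [-3.1411e+00  3.0000e-04  3.1386e+00] F [-0.3 -0.8 -1. ] op 0.0336
small ring 2131 [ 0.5722 -0.1695] 0.0008 z95 0.1195
small former 1411 30 [ 0.5717 -0.1666  0.0226] res 0.0002
t 28.77 tcp [ 0.5732 -0.1715  0.0957] rot [-3.1413e+00  2.0000e-04  3.1387e+00] F [-0.6 -0.7 -0.6] op 0.0336
tool shift [0.0004 0.0026 0.0667] yawerr units->rz -0.033 rx,ry tilt [-3.1413e+00  2.0000e-04]
```

View pics/w16.png

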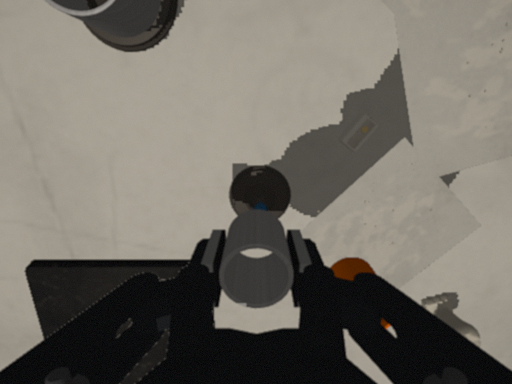

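Emit:
send_rows --targets '[[[0,0,0],[0,0.0022,0.008],1],[[0,0,0],[0,0,0.013],1],[[0,0,0],[0,0,0.013],1],[[0,0,0],[0,0,0.01],1],[[0,0,0],[0,0,0.006],1],[[0,0,0],[0,0,0.004],1],[[0,0,0],[0,0,0],1],[[0,0,0],[0,0,0],1]]'

```text
clock: 29.78
tcp_pos: [0.5736, -0.1683, 0.042]
tcp_rot: [-3.141, 0.001, 3.14]
ft_force: [-0.0, 0.3, -0.9]
opening: 0.0335
```

Run:
```python
from h import *
s=st(); cal,p,W=snap('wrist','w17'); c=ring(W,'small',(.572,-.168),.022); f=former(W,p,'small',(.572,-.1675)); s=st();go([*s['tcp_pos'][:2],.029])
```

```text
t 29.77 tcp [ 0.5736 -0.1683  0.042 ] rot [-3.1412e+00  8.0000e-04  3.1402e+00] F [-0.   0.3 -0.9] op 0.0335
small ring 2030 [ 0.5724 -0.1661] 0.0009 z95 0.0665
small former 1681 30 [ 0.5718 -0.1663  0.0228] res 0.0002
t 29.82 tcp [ 0.5736 -0.1683  0.0421] rot [-3.1412e+00  9.0000e-04  3.1403e+00] F [ 0.1 -0.4 -0.5] op 0.0334
tool shift [0.     0.     0.0131] yawerr units->rz -0.015 rx,ry tilt [-3.1412e+00  9.0000e-04]
```

View pics/w17.png

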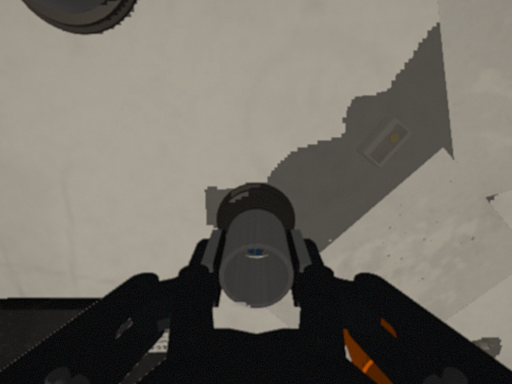

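Wax is at (255,252), centred in the ring (256). Lower the last 13 mm.

Emit:
send_rows --targets '[[[0,0,0],[0.0005,0,0.004],1],[[0,0,0],[0,0,0.004],1],[[0,0,0],[0,0,0.003],1],[[0,0,0],[0,0,0.0015],1],[[0,0,0],[0,0,0.001],1],[[0,0,0],[0,0,0],1],[[0,0,0],[0,0,0],1]]'

```text
clock: 30.7
tcp_pos: [0.5724, -0.168, 0.0288]
tcp_rot: [3.141, -0.0, 3.14]
ft_force: [-2.5, 0.5, 5.5]
opening: 0.0337
```

Emit:
send_rows --targets '[[[0,0,0],[0,0,0],0.15],[[0,0,0],[0,0,0],0.05],[[0,0,0],[0,0,0],-0.1],[[0,0,0],[0,0,0],-0.3],[[0,0,0],[0,0,0],-0.4],[[0,0,0],[0,0,0],-0.4],[[0,0,0],[0,0,-0.01],-0.4],[[0,0,0],[0,0,-0.02],-0.4]]'

```text
clock: 31.7
tcp_pos: [0.5719, -0.1678, 0.0581]
tcp_rot: [3.141, -0.002, 3.14]
ft_force: [-0.2, 0.1, -1.3]
opening: 0.0599
```

Emit:
send_rows --targets '[[[0,0,0],[0,0,-0.04],-0.4],[[0,0,0],[0,0,-0.045],-0.4],[[0,0,0],[0,0,-0.045],-0.6],[[0,0,0],[0.045,0.03,-0.02],-0.8],[[0,0,0],[0.045,0.03,-0.02],-0.8],[[0,0,0],[0.045,0.03,-0.02],-0.8],[[0,0,0],[0,0,0],-0.8],[[0,0,0],[0,0,0],-0.8]]'

```text
clock: 32.7
tcp_pos: [0.4384, -0.0782, 0.2489]
tcp_rot: [-3.141, 0.002, 3.14]
ft_force: [0.1, -0.1, 0.0]
opening: 0.0769
```

```bash
cat > chk.py <<'E'
from h import *
import sys
n=sys.argv[1]; st(); F=dict(small=(.572,-.168),medium=(.4505,.061),large=(.427,-.262),extra=(.5786,.141))
for cam in ('wrist','top'):
    cal,p,W=snap(cam,n+cam)
    for k in F:
        try:
            od,idd,h=RINGS[k]; P=near(W,F[k],.045); Q=P[abs(P[:,2]-h-.008)<.005]
            c=ring(W,k,F[k],.008); A=np.c_[Q[:,:2]-c,np.ones(len(Q))]; s=np.linalg.lstsq(A,Q[:,2],rcond=None)[0]; print('   tilt',np.round(s[:2],3),'z',round(s[2],4))
        except Exception as e: print(k,cam,e)
cal,p,W=snap('side',n+'side'); cv2.imwrite(f'pics/{n}sidec.png',cv2.resize(p[130:290,130:350,::-1],None,fx=3.5,fy=3.5,interpolation=cv2.INTER_CUBIC))
E
python3 chk.py e
```

```text
t 32.7 tcp [ 0.4384 -0.0782  0.2489] rot [-3.1406e+00  2.3000e-03  3.1404e+00] F [ 0.1 -0.1  0. ] op 0.0769
small ring 132 [ 0.5715 -0.166 ] 0.0006 z95 0.0508
   tilt [0.016 0.057] z 0.0483
medium ring 316 [0.4506 0.0624] 0.0007 z95 0.0557
   tilt [-0.001  0.003] z 0.0539
large ring 442 [ 0.4268 -0.2591] 0.0006 z95 0.0607
   tilt [-0.003  0.004] z 0.0587
extra ring 338 [0.579  0.1425] 0.0006 z95 0.0656
   tilt [-0.014  0.001] z 0.0633
small ring 27 [ 0.5715 -0.1704] 0.0006 z95 0.0515
   tilt [-0.013 -0.047] z 0.0485
medium ring 50 [0.4502 0.0584] 0.0008 z95 0.0578
   tilt [-0.007 -0.024] z 0.0544
large ring 58 [ 0.4268 -0.264 ] 0.0007 z95 0.0617
   tilt [0.009 0.016] z 0.0589
extra ring 71 [0.5784 0.1386] 0.0008 z95 0.0667
   tilt [ 0.014 -0.003] z 0.0636
```

View pics/ewrist.png

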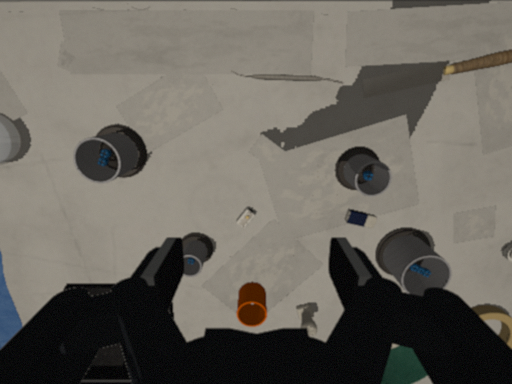

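View pics/esidec.png

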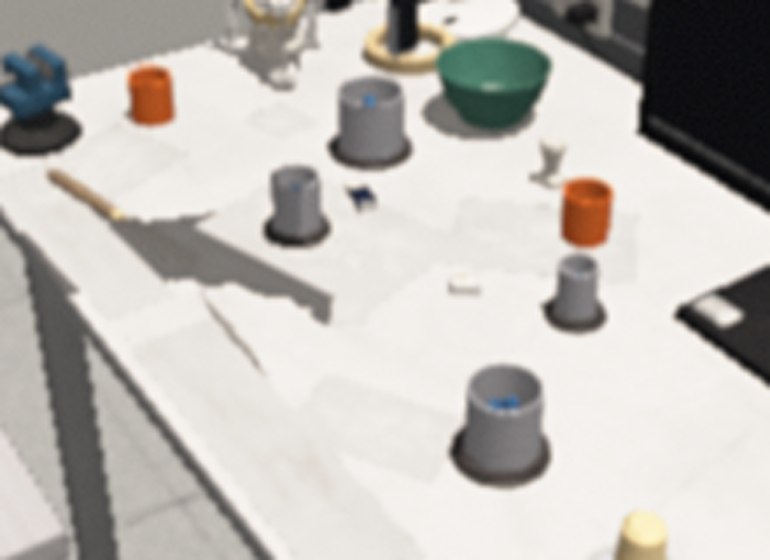

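View pics/etop.png

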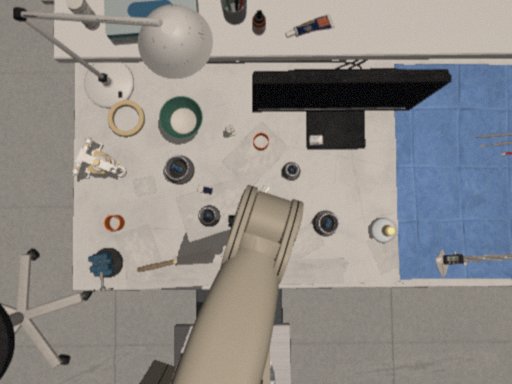

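Emit:
send_rows --targets '[[[0,0,0],[-0.04,-0.03,0.02],-0.8],[[0,0,0],[-0.045,-0.03,0.02],-0.8],[[0,0,0],[-0.045,-0.03,0.02],-0.8],[[0,0,0],[0,0,0.02],-0.8],[[0,0,0],[0,0,0],-0.8],[[0,0,0],[0,0,0],-0.8]]'

```text
clock: 33.6
tcp_pos: [0.5677, -0.1682, 0.168]
tcp_rot: [3.141, -0.001, 3.14]
ft_force: [-1.2, 0.2, 0.0]
opening: 0.0769
```

Run:
```python
from h import *
st(); cal,p,W=snap('wrist','w20')
c=ring(W,'small',(.572,-.166),.008); former(W,p,'small',(.572,-.166))
P=W.reshape(-1,3); r=np.hypot(P[:,0]-c[0],P[:,1]-c[1]); Q=P[(abs(r-.01575)<.0012)&(abs(P[:,2]-.05)<.004)]
A=np.c_[Q[:,:2]-c,np.ones(len(Q))]; f=lambda q:A@q-Q[:,2]; s=least_squares(f,[0,0,.05],loss='soft_l1',f_scale=.0005); print(len(Q),np.round(s.x,4))
```

```text
t 33.6 tcp [ 0.5677 -0.1682  0.168 ] rot [ 3.1413e+00 -6.0000e-04  3.1401e+00] F [-1.2  0.2  0. ] op 0.0769
small ring 337 [ 0.5719 -0.1661] 0.0007 z95 0.0507
small former 527 36 [ 0.5675 -0.1668  0.0196] res 0.0012
306 [0.0078 0.0018 0.0495]
```

View pics/w20.png

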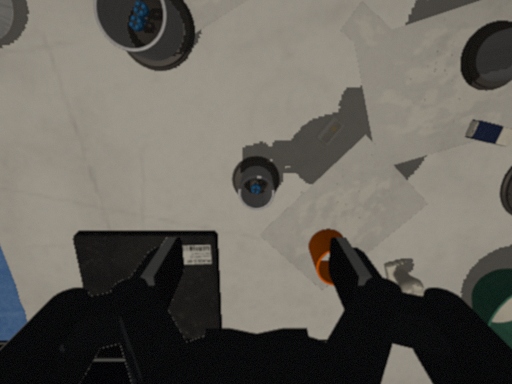

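The small ring is level (tilt under 0.01), its top at 49.5 mm, and its wax is centred at (257,186). The gripper is clear of everything.

Run:
```python
from rig import robot
robot.close_job()
```

```text
the job is handed in; nothing more can be done
```

All four steel rings are on their matching formers, and I handed the job in at about 34 s of the 112 s allowed. I gripped each ring across its outside, carried it over its wax pattern, lowered it until I felt 4–8 N of contact at seat height, and only then released it. I left the orange look-alikes where they were.

**Last checks:**
- **Height:** the ring tops measured about 50, 55, 60 and 65 mm for small, medium, large and extra, to within 2–3 mm. Those are the expected seated heights.
- **Centring:** the wax showed in the middle of each ring, and each ring looked upright and home on its base in the side view.
- **Formers and bystanders:** none of the formers was seen to shift by more than 1–2 mm. I kept clear of the articulator and the spirit lamp, and they look in place in the last top picture.

**Checks that disagreed:**
- **Camera offset:** the wrist and top cameras disagreed by about 5 mm in y throughout. I judged the true position to be about 2 mm from the wrist reading, based on where the closed jaws centred the rings.
- **Tilt of the small ring:** a first rough measurement gave about 0.05 rad, with opposite signs from the two cameras. A closer wrist view gave under 0.01 rad, so I took the first value as noise.
- **Former outlines:** once a ring was seated, the measured outline of its former was unreliable because the ring hides part of it. For centring I relied on where the wax showed inside the ring instead.

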